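# Move a battery pack from its charger to the stirrer

### The job

Press the charger's spring catch so that the battery pack pops loose, slide the pack out, and slide it fully home into the rails of the cordless stirrer until that catch clicks up behind it and holds it. Be gentle with the rails and catches, leave the glass and bottles alone, and let go of the pack at the end.

Things in the scene. Friction and masses are not known exactly. Their poses are not given: they have to be found in the camera images.
- pack: Battery pack, 0.18-0.33 kg: grey ribbed body 72 long (x), 44 wide (y), 48 high on a black flange foot 80 long (x), 64 wide (y), 8 thick; 56 high in all, same both ways round. Origin: centre of the underside, z up. Grip the body across y (44) from above. Starts latched in the charger, centre at its x = -1, z = 24.
- charger: Charger, fixed: grey finned block 58 high (x = 70 to 155, y = -55 to 55 in its frame, mm) behind a pair of rails. Origin on the bench under the middle of a seated pack; x runs along the rails, inwards: a pack goes in along +x and out along -x; z up. The pack is clear of the rails and can be lifted once drawn back to x = -112 or beyond.
- charger_mouth (a point): Where the charger's lips begin, on the middle line at channel floor height (x = -62, z = 24 in the charger's frame, same axes). Inwards for 126: side walls 67 apart, lips over the pack's flange, 10 to 16 above the floor, 49 between them. Outwards for 30: open floor with flared side guides (68 to 82 apart); lip ends upturned. Rails 83 wide outside.
- charger_pad (a point): Centre of the top of the charger catch's grey ribbed press pad, 32 (x) by 38 (y), at the outer end of the rails: x = -112, z = 22 in the charger's frame, same axes. Nothing beside it; it can be pressed with shut fingers from above. While the pack is in, its foot starts 55 further in than the pad's inner edge.
- charger_catch (a joint): How far the charger's catch is pressed straight down, m: 0 up, 0.0065 frees the pack, 0.010 bottomed; 2.5 to 6 N. Its steel blade stands up behind the latched pack's rear edge. Once freed, a spring ejector (2.5 to 5 N) pushes the pack 8 to 14 mm outwards, and the pack's foot then holds the catch down until drawn off.
- stirrer: Cordless magnetic stirrer, fixed: white box 66 high with a round steel plate on top (74 high), x = 70 to 195, y = -65 to 65 in its frame, and rails in front like the charger's: same frame, rails, pad, catch and ejector. But its end stop, ejector and catch are one unit clamped up to 14 either way along x, not measured.
- stirrer_mouth (a point): As charger_mouth, on the stirrer (x = -62, z = 24 in its frame). To fit, set the pack on the open floor, its centre 55 outside this point, then slide along +x. Depth must be found by feel: the pack clicks in with its centre 47 to 75 inside this point; a rigid stop follows 2.5 later. Over 40 N of contact in all between pack and rails is too rough.
- stirrer_catch (a joint): As charger_catch, m: 0 up (before a pack comes, and again once clicked behind it), about 0.005 to 0.0065 while a pack's foot is over it. Its ramp (met 100 to 80 mm before the click; the catch then stays down) and the ejector (last 12 mm) resist with 3 to 8 N together; after the click the ejector presses the pack back on the blade.
- beaker: Glass beaker 56 across, 75 high, bystander; origin at the centre of its underside.
- jar: Amber jar 52 across, 75 high, bystander; origin at the centre of its underside.
- flask: White bottle 56 across, 95 high, bystander; origin at the centre of its underside.
Things that resemble listed ones, but are neither listed nor needed, are in the scene too. What is shaped like the pack but brown, pink or purple is not meant.

How it is judged:
By the outcome, as a careful person would: the job done as asked, in the order asked, and still so for the second after the job is handed in, with the robot touching nothing.
It also fails if it takes over 67 s, if anything falls off the work surface, if the arm or the gripper's body presses on something with over 40 N, if the wrist force passes 120 N, or if a joint passes its speed limit or range.

### The arm

A 6-joint arm with a two-finger parallel gripper is mounted at the origin on the work surface. World frame = base frame: x ahead of the robot, y to its left, z up, the work surface at z = 0. Lengths are in m, angles in rad, forces in N, time in s.
With the tool pointing down it reaches from about 0.3 to 0.875 m from the base axis. Payload 6.4 kg.
Tool frame: the origin (TCP) lies midway between the tips of the shut fingers; the grasp point (between the pads) lies 19 mm behind it; z points along the fingers, y is the direction in which the jaws open and shut (so a half turn about z gives the same grasp; the last joint's range is limited). The gripper opens to 85 mm and grips with 20 to 120 N. Pads are 22 mm wide; open, the fingers measure 114 mm over their backs; the gripper's body (76 mm by 85 mm) begins 54 mm behind the grasp point. The pads swing forward as they close: fully open they stand 13 mm farther back than shut.
Start: joints at [-1.368, 0.181, 1.607, -0, 1.354, -0.206], TCP at [0.229, -0.528, 0.231] pointing down, gripper open.
Joint ranges: [-2.99, 2.99], [-0.89, 2.07], [0.3, 2.58], [-1.14, 4.28], [0, 2.63], [-3.12, 3.12]. Speed limits (rad/s): [2.57, 2.57, 3.01, 3.14, 3.14, 3.14].

### API

Orientations are given as a unit quaternion [w, x, y, z].
In Python, from bench import ctrl, optics, ticket gives the robot as it stands. The module is installed in compiled form; this text tells all that it offers.
- The arm moves only by the tool step_arm, never from a script. Its argument "targets" is text: rows parted by semicolons, each of 6 numbers parted by spaces: the shift along the tool's x, y, z in mm, then the turn, a rotation vector about the tool's x, y, z in rad. In form: dx dy dz rx ry rz; .... A call has 1 to 8 rows; each row is the pose to reach, as a shift and turn from the pose commanded when the call began, along the tool's axes at that moment; what a row does not reach only later rows make up. A row lasts 1/8 s, in which the tool goes at most 62.5 mm and 10.7 degrees, less where a joint would pass 70% of its speed; a pose out of reach is approached as far as the arm can. A call with a gripper value outside its range is refused whole. "grip" is the opening in per cent of the stroke, from 0 (shut) to 100 (fully open), set as the call begins (left out, the last holds). The fingers move at their own pace and stop on an object; the grip force is fixed at half the most. Time passes only in rows, so rows that repeat a pose let the fingers close. It gives the time, the measured TCP pose, the force and the opening at its end, in the units of the state.
- ctrl.get_obs(): the state, without advancing time (a new reading comes with each control period).
- optics.camera(name): name is "scene" or "top"; returns a dict with "image" (384x512x3 uint8, red, green, blue), "mtx" (3x3 intrinsics, pixels), "xyz" and "orientation" of the camera in the world. Camera axes: x right, y up, looking along -z (the intrinsics and any distortion apply to the point x, -y, -z); pixel columns grow to the right and rows downward; lengths in m; the calibration is good to about 2 mm. A picture is of the moment at which its call begins. There is no depth.
- ticket.hand_in(): hands the job in, once; it reports no verdict.
The state is a dict: "time_s": time; "q": joint angles; "dq": joint speeds; "joint_efforts": joint torques, N m; "eef_pos": TCP position; "eef_rot": TCP orientation; "wrist_force": force on the tool from outside, world axes, zero at the start; "torque": the same for the moment, N m; "opening": opening from 0.0 (shut) to 1.0 (fully open).
Only numpy, scipy, OpenCV 4.12 (cv2) and the standard library are available. Lean on these libraries where they do the work, as an engineer would, in place of code of your own. Each camera call takes 0.05 s, during which the arm holds its last target.

## Working session

There is one attempt and no reset: what is moved stays moved. The work goes in short steps, Python scripts to look and compute and a tool call to move; the robot and the scene stay as the last step left them, time stands still between calls to the robot, and variables do not carry over. Pictures are saved under pics/ and viewed, and the job is handed in when it is done.

Besides the shell and the picture viewer there is one more tool, called after "Request:" by a JSON object that holds its "op" and its "data", one argument or row to a line. step_arm: Moves the arm, as the interface text tells. Its arguments: {"type":"object","properties":{"targets":{"type":"string"},"grip":{"type":"number"}},"required":["targets"]}

```bash
mkdir -p pics
python3 - <<'E'
from bench import ctrl, optics
import cv2
o=ctrl.get_obs(); print(o)
for n in("scene","top"):
    c=optics.camera(n); print(n,c["mtx"],c["xyz"],c["orientation"],[k for k in c])
    im=c["image"][:,:,::-1]; cv2.imwrite(f"pics/{n}0.png",cv2.resize(im,(800,600),interpolation=cv2.INTER_CUBIC))
    cv2.imwrite(f"raw_{n}0.png",im)
E
```

```text
{'time_s': 0.0, 'q': array([-1.36828955e+00,  1.81537262e-01,  1.60799458e+00,  1.12171974e-05,
        1.35381590e+00, -2.06285774e-01]), 'dq': array([ 0.00055219, -0.00120642, -0.00012394,  0.00048687, -0.00019527,
        0.00024948]), 'joint_efforts': array([ 1.05118261e-04, -4.44867826e+01, -3.51339447e+01, -3.68480305e-04,
        8.89225543e-03,  2.61194906e-06]), 'eef_pos': array([ 0.22847733, -0.527059  ,  0.23039278]), 'eef_rot': array([-8.77529072e-04,  9.79183573e-01,  2.02974775e-01,  7.13412721e-06]), 'wrist_force': array([ 0.27687713, -0.06804778, -0.08917768]), 'torque': array([-1.78916109e-03, -5.15268626e-02, -3.74707804e-05]), 'opening': 0.9984479655791699}
scene [[486.9763199    0.         260.59239653]
 [  0.         486.9763199  196.34352982]
 [  0.           0.           1.        ]] [ 1.26338422 -0.43533982  1.38651752] [0.85458781 0.23276903 0.12771228 0.44630463] ['image', 'mtx', 'xyz', 'orientation']
top [[347.1119133    0.         253.95586785]
 [  0.         347.1119133  196.80398325]
 [  0.           0.           1.        ]] [ 0.52122124 -0.01764589  1.18101885] [ 0.70842642  0.03219905 -0.01466178 -0.70489734] ['image', 'mtx', 'xyz', 'orientation']
```

View pics/scene0.png

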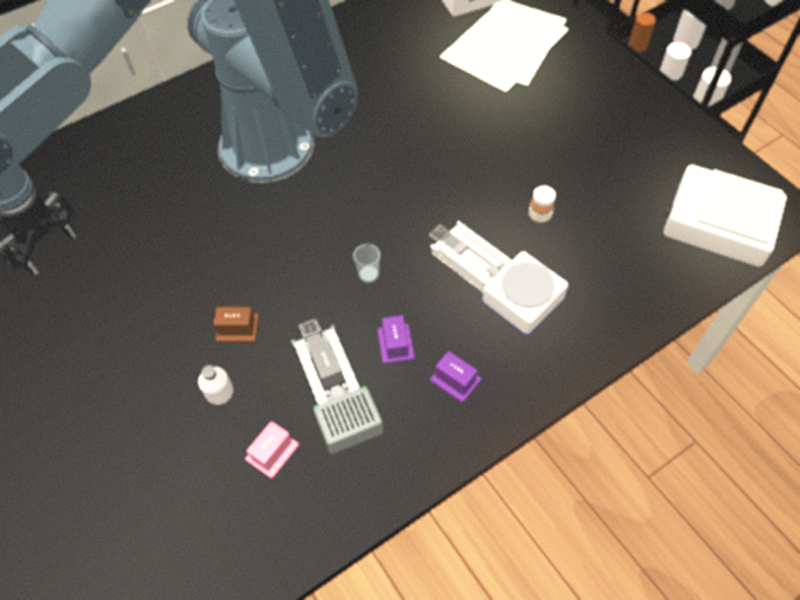

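View pics/top0.png

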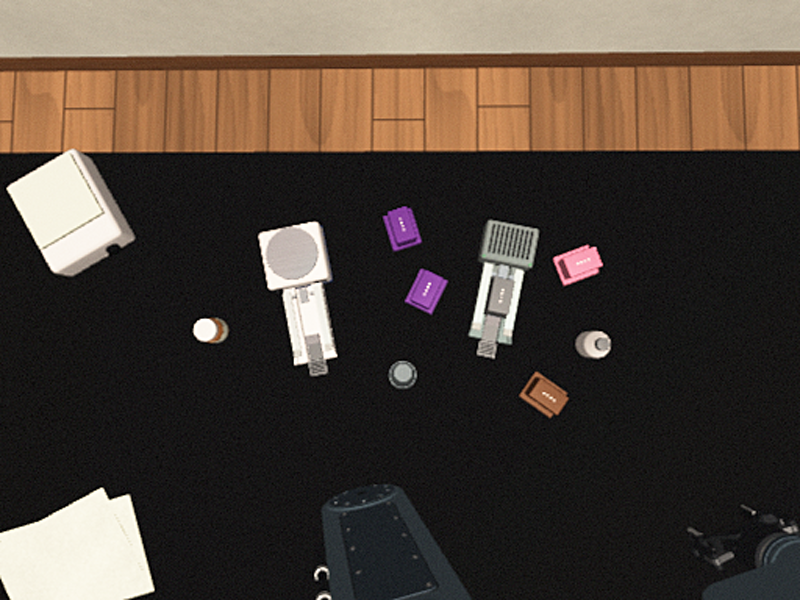

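Both devices are visible: in the top view the charger with its grey pack is near (500,290) and the stirrer near (305,300). The purple, pink and brown packs are decoys. I'll enlarge the crops next.

```bash
cat > h.py <<'E'
import numpy as np, cv2
from scipy.spatial.transform import Rotation as R
def cam(c):
    w,x,y,z=c["orientation"]; return c["mtx"],np.array(c["xyz"]),R.from_quat([x,y,z,w]).as_matrix()
def proj(c,P):
    K,t,M=cam(c); p=(np.atleast_2d(P)-t)@M; p=p*[1,-1,-1]; p=p@K.T; return p[:,:2]/p[:,2:]
def unproj(c,uv,z):
    K,t,M=cam(c); d=np.linalg.inv(K)@[uv[0],uv[1],1]; d=M@(d*[1,-1,-1]); return t+d*(z-t[2])/d[2]
def w(pose,P):
    x,y,a=pose; P=np.atleast_2d(P)/1000.; c,s=np.cos(a),np.sin(a)
    return np.c_[x+c*P[:,0]-s*P[:,1],y+s*P[:,0]+c*P[:,1],P[:,2]]
E
python3 - <<'E'
from bench import optics
import cv2,pickle
C={n:optics.camera(n) for n in("scene","top")}
pickle.dump(C,open("c0.pkl","wb"))
s=lambda im,x0,y0,wd,hg,k,f: cv2.imwrite(f,cv2.resize(im[y0:y0+hg,x0:x0+wd,::-1],None,fx=k,fy=k,interpolation=cv2.INTER_CUBIC))
t=C["top"]["image"]; q=C["scene"]["image"]
s(t,290,130,70,110,5,"pics/tc.png"); s(t,155,130,70,120,5,"pics/ts.png")
s(q,180,195,75,100,6,"pics/sc.png"); s(q,265,135,105,85,6,"pics/ss.png")
import numpy as np
a=cv2.imread("pics/tc.png");b=cv2.imread("pics/ts.png");
def hc(l,f):
    H=max(i.shape[0] for i in l); cv2.imwrite(f,np.hstack([cv2.copyMakeBorder(i,0,H-i.shape[0],0,4,0) for i in l]))
hc([a,b],"pics/t.png")
E
```

```text
(no output)
```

View pics/t.png

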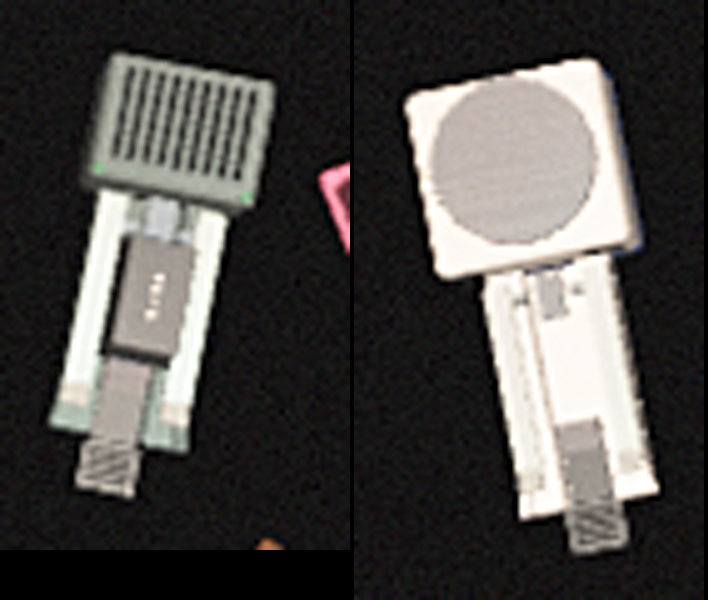

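View pics/sc.png

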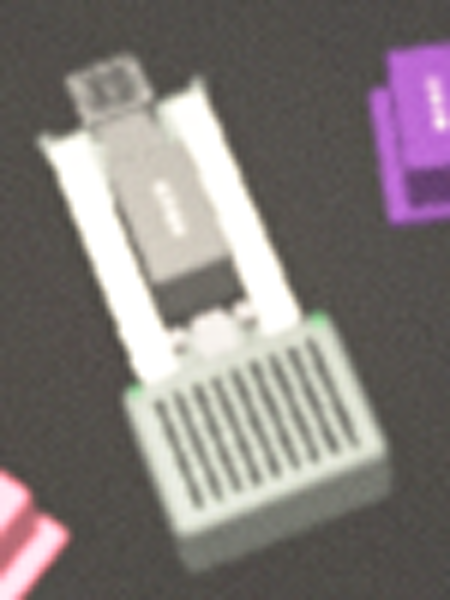

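View pics/ss.png

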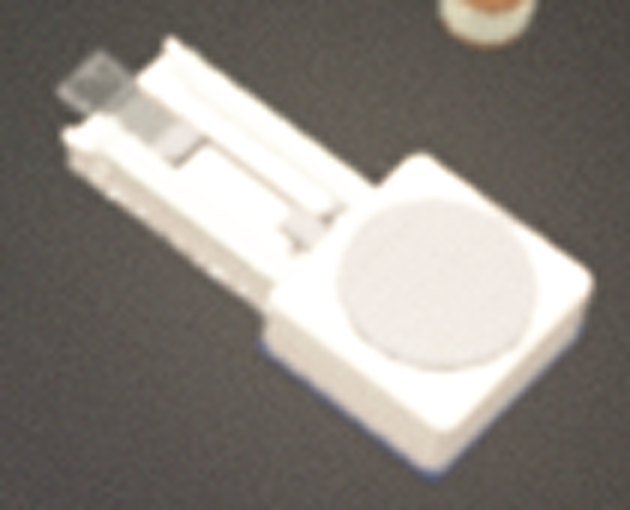

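```bash
cat > fit.py <<'E'
import pickle,numpy as np,cv2
from h import *
from scipy.optimize import least_squares
C=pickle.load(open("c0.pkl","rb"))
def px(p,o,k): return (np.array(p,float)+.5)/k-.5+o
ch=[("top",(290,130),5,[((110,55),(155,55,58)),((275,80),(155,-55,58)),((242,213),(70,-55,58)),
 ((80,437),(-96,19,22)),((142,450),(-96,-19,22)),((132,498),(-128,-19,22)),((75,487),(-128,19,22)),
 ((130,236),(35,22,80)),((197,248),(35,-22,80)),((172,355),(-37,-22,80)),((105,345),(-37,22,80))]),
 ("scene",(180,195),6,[((65,75),(-128,-19,22)),((133,52),(-128,19,22)),((155,100),(-96,19,22)),((128,395),(70,-55,58)),((318,322),(70,55,58)),((388,450),(155,55,58)),((180,535),(155,-55,58)),((158,283),(35,-22,80)),((229,260),(35,22,80))])]
st=[("top",(155,130),5,[((52,100),(195,65,66)),((245,58),(195,-65,66)),((285,245),(70,-65,66)),((85,278),(70,65,66)),((161,161),(132.5,0,74))]),
 ("scene",(265,135),6,[((420,150),(70,65,66)),((270,302),(70,-65,66)),((594,277),(195,65,66)),((435,432),(195,-65,66)),((437,284),(132.5,0,74))])]
def fit(D,x0):
    def f(p):
        r=[]
        for n,o,k,L in D:
            uv=np.array([px(a,o,k) for a,_ in L]); P=np.array([b for _,b in L],float)
            r.append(proj(C[n],w(p,P))-uv)
        return np.vstack(r).ravel()
    s=least_squares(f,x0,loss="soft_l1",f_scale=.7); return s.x,f(s.x).reshape(-1,2)
if __name__=="__main__":
    out={}
    for nm,D,x0 in(("ch",ch,(.5,-.17,-.1)),("st",st,(.5,.17,.1))):
        p,r=fit(D,x0); print(nm,p,np.degrees(p[2])); print(r.round(1).tolist()); out[nm]=p
    pickle.dump(out,open("pose.pkl","wb"))
    def box(x0,x1,y0,y1,z): return [(x0,y0,z),(x1,y0,z),(x1,y1,z),(x0,y1,z)]
    circ=[(132.5+1000*0,0,74)]
    M={"ch":[box(70,155,-55,55,58),box(-128,-96,-19,19,22),box(-37,35,-22,22,80),box(-62,64,-41.5,41.5,40),box(-62,64,-24.5,24.5,40),box(-92,-62,-41.5,41.5,24)],
       "st":[box(70,195,-65,65,66),box(-128,-96,-19,19,22),box(-62,64,-41.5,41.5,40),box(-62,64,-24.5,24.5,40),box(-92,-62,-41.5,41.5,24)]}
    for nm,v in(("ch",ch),("st",st)):
        for n,o,k,L in v:
            k2=6; wd,hg=(75,110) if n=="top" else (110,105)
            im=cv2.resize(C[n]["image"][o[1]:o[1]+hg,o[0]:o[0]+wd,::-1],None,fx=k2,fy=k2,interpolation=cv2.INTER_CUBIC)
            for b in M[nm]:
                uv=((proj(C[n],w(out[nm],b))-o+.5)*k2-.5)
                cv2.polylines(im,[(uv*8).round().astype(np.int32)],True,(0,0,255),1,cv2.LINE_AA,3)
            cv2.imwrite(f"pics/o_{nm}_{n}.png",im[:600])
E
python3 fit.py
python3 -c "
import cv2,numpy as np
for n in('top','scene'):
    a,b=[cv2.imread(f'pics/o_{m}_{n}.png') for m in('ch','st')]
    i=np.hstack([a,b]); k=min(1,800/i.shape[1]); cv2.imwrite(f'pics/o_{n}.png',i)
"
```

```text
ch [ 0.62086473 -0.19958337 -0.19650364] -11.258828961120876
[[-0.3, -1.0], [0.0, 0.5], [1.8, -0.6], [0.5, 0.4], [-0.7, 0.1], [-0.5, -0.1], [-0.4, -0.2], [-0.3, -0.2], [-0.0, 0.1], [0.7, 0.9], [0.4, 0.1], [0.2, 0.5], [-0.1, 0.2], [-0.4, 0.1], [-1.4, -1.1], [1.5, -2.6], [0.7, 0.4], [-0.1, 0.6], [-0.8, 0.4], [1.2, -1.2]]
st [0.57473741 0.20126944 0.19713876] 11.295219153569432
[[-0.3, -1.4], [0.1, -0.6], [-1.0, -0.7], [-0.3, 0.4], [0.2, 0.8], [-0.9, -0.0], [-1.9, -1.2], [0.2, 0.9], [0.9, 0.6], [-1.4, -0.6]]
```

View pics/o_ch_top.png

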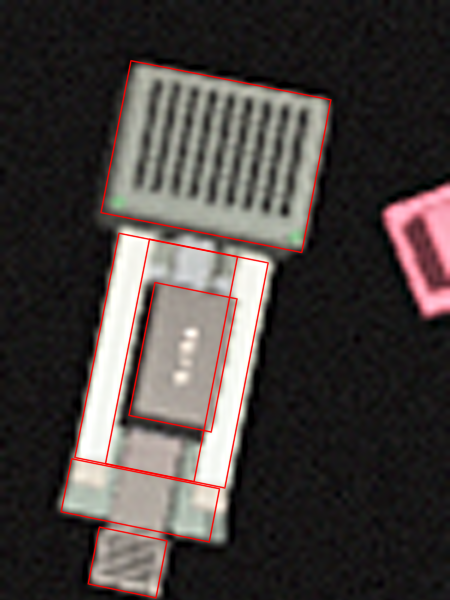

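View pics/o_st_top.png

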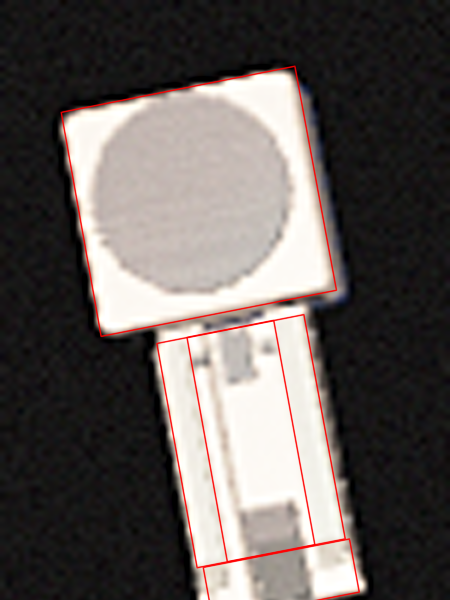

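View pics/o_ch_scene.png

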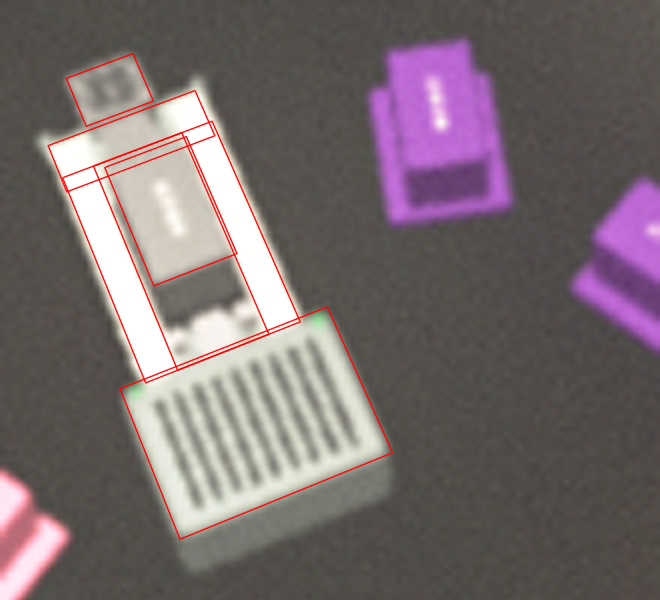

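View pics/o_st_scene.png

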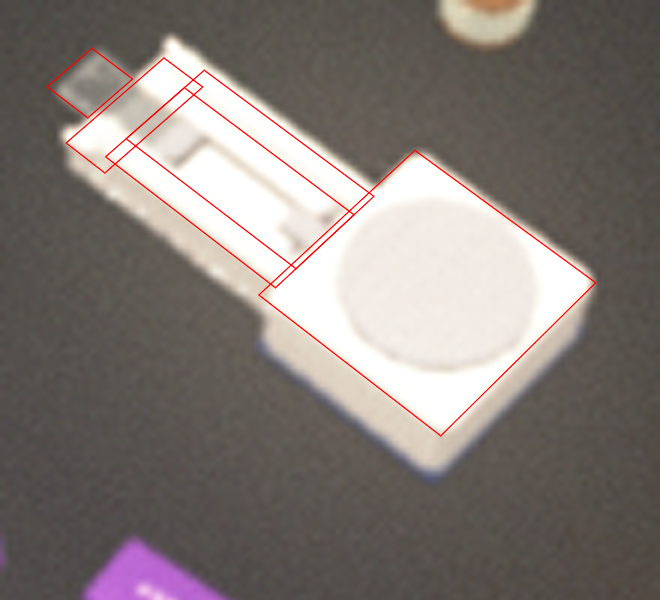

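```bash
cat > refine.py <<'E'
import pickle
from h import *
from scipy.optimize import least_squares
from scipy.ndimage import map_coordinates,gaussian_filter
def measure(c,g,p,a,b,n=25,rng=2.5):
    P=np.linspace(a,b,n+4)[2:-2]; uv=proj(c,w(p,P)); d=uv[-1]-uv[0]; d/=np.linalg.norm(d); nrm=np.array([-d[1],d[0]])
    s=np.arange(-rng,rng+.01,.1); X=uv[:,None]+s[None,:,None]*nrm
    v=map_coordinates(g,[X[...,1],X[...,0]],order=3); gr=np.abs(np.gradient(v,axis=1)).mean(0) if 0 else None
    pr=np.gradient(v,axis=1); k=np.abs(pr).argmax(1); return s[k],np.abs(pr).max(1),P,nrm
def refine(C,edges,p,it=6,verbose=True):
    G={n:gaussian_filter(C[n]["image"].astype(float).mean(2),.6) for n in C}
    for i in range(it):
        T=[]
        for n,a,b in edges:
            s,m,P,nrm=measure(C[n],G[n],p,a,b,rng=2.5 if i<3 else 1.5); 
            med=np.median(s); ok=(np.abs(s-med)<.6)&(m>.8)
            T.append((n,P[ok],proj(C[n],w(p,P[ok]))+s[ok,None]*nrm,nrm,med,ok.sum()))
        def f(q): return np.concatenate([(((proj(C[n],w(q,P))-uv)@nrm)) for n,P,uv,nrm,_,k in T if k>4])
        p=least_squares(f,p,loss="soft_l1",f_scale=.3).x
    if verbose:
        for (n,a,b),t in zip(edges,T): print(n,a,b,"res %.2f n %d"%(t[4],t[5]))
    return p
CH=[("top",(155,-50,58),(155,50,58)),("top",(75,-55,58),(150,-55,58)),("top",(-55,-41.5,40),(60,-41.5,40)),
("top",(-35,-22,80),(33,-22,80)),("top",(35,-20,80),(35,20,80)),("top",(-37,-20,80),(-37,20,80)),
("top",(-126,-19,22),(-100,-19,22)),("top",(-126,19,22),(-100,19,22)),("top",(-128,-17,22),(-128,17,22)),
("scene",(75,55,58),(150,55,58)),("scene",(-55,41.5,40),(60,41.5,40)),("scene",(155,-50,0),(155,50,0)),("scene",(-128,-17,22),(-128,17,22)),("scene",(-126,-19,22),(-100,-19,22)),("scene",(-126,19,22),(-100,19,22))]
ST=[("top",(195,-55,66),(195,55,66)),("top",(80,65,66),(185,65,66)),("top",(-55,41.5,40),(60,41.5,40)),("top",(70,-55,66),(70,-43,66)),("top",(70,43,66),(70,55,66)),
("scene",(80,65,66),(185,65,66)),("scene",(-55,41.5,40),(60,41.5,40)),("scene",(195,-55,0),(195,55,0)),("scene",(80,-65,0),(185,-65,0)),("scene",(70,43,66),(70,60,66))]
if __name__=="__main__":
    C=pickle.load(open("c0.pkl","rb")); o=pickle.load(open("pose.pkl","rb"))
    for nm,E in(("ch",CH),("st",ST)):
        p=refine(C,E,o[nm]); print(nm,p,np.degrees(p[2])); 
        for cn in("top","scene"):
            print("  only",cn,refine(C,[e for e in E if e[0]==cn],p,verbose=False))
        o[nm]=p
    pickle.dump(o,open("pose2.pkl","wb"))
E
python3 refine.py
```

```text
top (155, -50, 58) (155, 50, 58) res -0.20 n 25
top (75, -55, 58) (150, -55, 58) res -0.10 n 25
top (-55, -41.5, 40) (60, -41.5, 40) res 0.60 n 25
top (-35, -22, 80) (33, -22, 80) res 0.00 n 25
top (35, -20, 80) (35, 20, 80) res 0.80 n 24
top (-37, -20, 80) (-37, 20, 80) res 0.50 n 25
top (-126, -19, 22) (-100, -19, 22) res 0.40 n 25
top (-126, 19, 22) (-100, 19, 22) res -0.10 n 25
top (-128, -17, 22) (-128, 17, 22) res 0.10 n 25
scene (75, 55, 58) (150, 55, 58) res 0.10 n 25
scene (-55, 41.5, 40) (60, 41.5, 40) res -0.90 n 25
scene (155, -50, 0) (155, 50, 0) res -0.90 n 25
scene (-128, -17, 22) (-128, 17, 22) res -0.50 n 25
scene (-126, -19, 22) (-100, -19, 22) res 0.10 n 25
scene (-126, 19, 22) (-100, 19, 22) res -0.50 n 25
ch [ 0.62113301 -0.20049626 -0.19939485] -11.424483238425253
  only top [ 0.62206411 -0.20101505 -0.19533177]
  only scene [ 0.61883254 -0.19954747 -0.20317811]
top (195, -55, 66) (195, 55, 66) res -0.10 n 25
top (80, 65, 66) (185, 65, 66) res 0.60 n 25
top (-55, 41.5, 40) (60, 41.5, 40) res 0.20 n 25
top (70, -55, 66) (70, -43, 66) res 0.50 n 18
top (70, 43, 66) (70, 55, 66) res 0.00 n 25
scene (80, 65, 66) (185, 65, 66) res 0.10 n 25
scene (-55, 41.5, 40) (60, 41.5, 40) res -0.70 n 25
scene (195, -55, 0) (195, 55, 0) res -1.00 n 25
scene (80, -65, 0) (185, -65, 0) res -1.50 n 25
scene (70, 43, 66) (70, 60, 66) res 0.20 n 25
st [0.57401456 0.20402652 0.19763411] 11.323600196589926
  only top [0.57460555 0.20269347 0.19765377]
  only scene [0.57185709 0.20655896 0.18538055]
```

```bash
cat > go.py <<'E'
# usage: from go import *; tgt('ch', x,y,z mm in device frame, yaw offset) -> row
from h import *
from bench import ctrl
POSE={"ch":(0.6211,-0.2005,-0.197),"st":(0.574,0.2033,0.1970)}
def state():
    o=ctrl.get_obs(); q=o["eef_rot"]; return o,np.array(o["eef_pos"]),R.from_quat([q[1],q[2],q[3],q[0]])
def tgt(d,P,yaw=0,pr=True):
    o,p,r=state(); a=POSE[d][2]+yaw
    g=w(POSE[d],P)[0]; rt=R.from_matrix(np.array([[np.cos(a),np.sin(a),0],[np.sin(a),-np.cos(a),0],[0,0,-1]]))
    s=r.inv().apply(g-p)*1000; rv=(r.inv()*rt).as_rotvec()
    if pr: print("row",s.round(1),rv.round(3),"world",g.round(4))
    return s,rv
def dev(d):
    o,p,r=state(); x,y,a=POSE[d]; v=p-[x,y,0]; c,s=np.cos(a),np.sin(a)
    m=r.as_matrix(); f=o["wrist_force"]
    print("t %.2f"%o["time_s"],d,"tcp mm",(np.array([c*v[0]+s*v[1],-s*v[0]+c*v[1],v[2]])*1000).round(1),"yaw %.4f"%(np.arctan2(m[1,0],m[0,0])-a),"tilt",m[:2,2].round(4),"F dev",np.round([c*f[0]+s*f[1],-s*f[0]+c*f[1],f[2]],1),"T",o["torque"].round(2),"op %.3f"%o["opening"],"q",o["q"].round(2))
E
python3 -c "
from go import *
dev('ch');tgt('ch',(-112,0,60)); tgt('ch',(-112,0,150));print(w(POSE['st'],(-117,0,50)))"
```

```text
t 0.20 ch tcp mm [-321.1 -397.3  230.7] yaw 0.6058 tilt [-0.0003  0.0012] F dev [ 0.6 -0.2  0.6] T [ 0.02  0.01 -0.01] op 1.001 q [-1.37  0.18  1.61 -0.    1.35 -0.21]
row [ 398.  -207.4  171. ] [-0.001  0.     0.606] world [ 0.5113 -0.1786  0.06  ]
row [ 398.1 -207.5   81. ] [-0.001  0.     0.606] world [ 0.5113 -0.1786  0.15  ]
[[0.45926299 0.1803998  0.05      ]]
```

Request:
{"op": "step_arm", "data": {
  "targets": "50 -26 10 0 0 0.1; 100 -52 20 0 0 0.2; 150 -78 30 0 0 0.3; 200 -104 40 0 0 0.4; 250 -130 50 0 0 0.5; 300 -156 60 0 0 0.606; 350 -182 70 0 0 0.606; 398 -207 80 0 0 0.606",
  "grip": 0
}}

```text
time_s: 1.2
eef_pos: [0.5125, -0.1778, 0.151]
eef_rot: [0.0, 0.995, -0.098, 0.0]
wrist_force: [1.1, -0.6, 0.1]
opening: 0.003
```

```bash
python3 -c "
from go import *
dev('ch');tgt('ch',(-112,0,40));"
```

```text
t 1.20 ch tcp mm [-110.9    1.   151. ] yaw -0.0001 tilt [ 0.0002 -0.0001] F dev [ 1.2 -0.3  0.1] T [ 0.   -0.07 -0.07] op 0.003 q [-0.55  0.2   1.76 -0.    1.18  1.21]
row [ -1.1   1.  111. ] [ 0. -0. -0.] world [ 0.5113 -0.1786  0.04  ]
```

Request:
{"op": "step_arm", "data": {
  "targets": "-1 1 50 0 0 0; -1 1 90 0 0 0; -1 1 115 0 0 0; -1 1 115 0 0 0"
}}

```text
time_s: 1.7
eef_pos: [0.5085, -0.1791, 0.0341]
eef_rot: [-0.001, 0.995, -0.098, -0.002]
wrist_force: [0.2, 0.7, -0.4]
opening: -0.0
```

```bash
cat > look.py <<'E'
import sys
from bench import optics
import cv2,numpy as np
from h import *
from go import POSE
# look.py tag dev
tag,d=sys.argv[1:3]; xs=float(sys.argv[3]) if len(sys.argv)>3 else -40
L=[]
for n in("top","scene"):
    c=optics.camera(n); u,v=proj(c,w(POSE[d],(xs,0,40)))[0].round().astype(int)
    h=40; u=min(max(u,h),511-h); v=min(max(v,h),383-h)
    L.append(cv2.resize(c["image"][v-h:v+h,u-h:u+h,::-1],(400,400),interpolation=cv2.INTER_CUBIC)); print(n,u-h,v-h)
cv2.imwrite(f"pics/{tag}.png",np.hstack(L))
E
python3 look.py a1 ch -60; python3 -c "
from go import *
dev('ch')"
```

```text
top 275 168
scene 162 180
t 1.80 ch tcp mm [-112.2   -2.    36.9] yaw -0.0003 tilt [ 0.0004 -0.0002] F dev [0.2 0.3 1. ] T [-0.05 -0.03 -0.01] op -0.002 q [-0.56  0.37  1.82  0.    0.96  1.21]
```

View pics/a1.png

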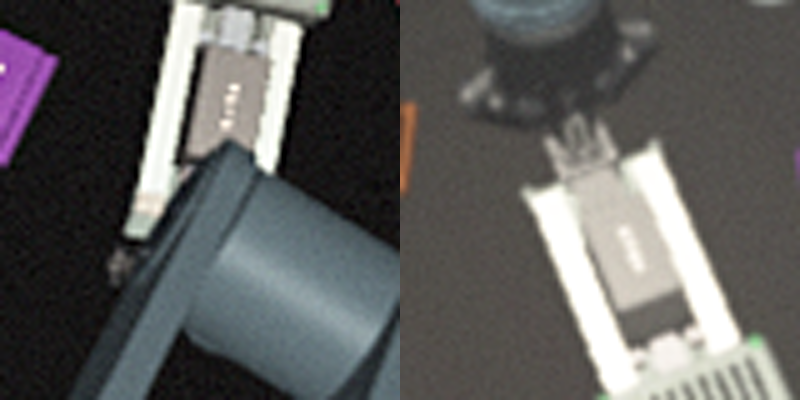

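The closed fingers are over the ribbed pad in the scene view, at about (580,150). Pressing now.

Request:
{"op": "step_arm", "data": {
  "targets": "0 0 8 0 0 0; 0 0 13 0 0 0; 0 0 16 0 0 0; 0 0 19 0 0 0; 0 0 21 0 0 0; 0 0 23 0 0 0; 0 0 23 0 0 0"
}}

```text
time_s: 2.68
eef_pos: [0.5105, -0.1804, 0.0134]
eef_rot: [0.0, 0.995, -0.098, 0.0]
wrist_force: [-0.7, -0.1, 3.9]
opening: -0.005
```

```bash
python3 look.py a2 ch -60; python3 -c "
from go import *
dev('ch')"
```

```text
top 275 168
scene 162 180
t 2.77 ch tcp mm [-112.4   -1.9   13.5] yaw -0.0003 tilt [ 0.0004 -0.0002] F dev [-0.8 -0.2  4.5] T [-0.05  0.1   0.03] op 0.003 q [-0.56  0.41  1.82 -0.    0.91  1.21]
```

View pics/a2.png

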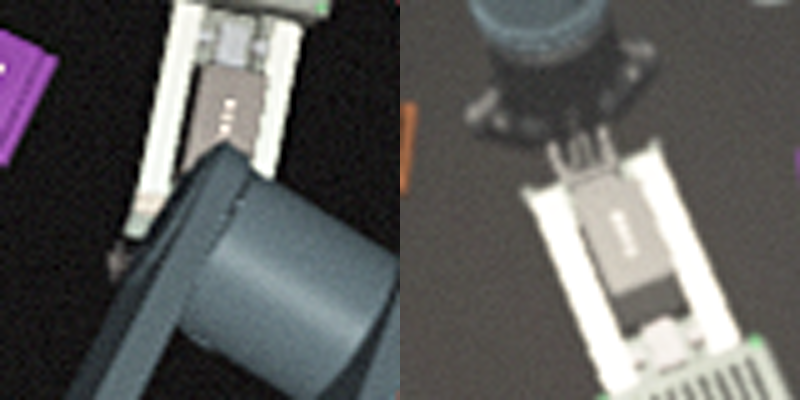

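The pack popped out: in the top crop its inner edge moved from row 40 to about 65, roughly 13 mm. The pack centre is now near x≈-13. I'll lift, open, and move over it.

Request:
{"op": "step_arm", "data": {
  "targets": "0 0 -50 0 0 0; 0 -1 -95 0 0 0; 20 -2 -105 0 0 0; 70 -2 -105 0 0 0; 100 -2 -105 0 0 0; 100 -2 -105 0 0 0; 100 -2 -105 0 0 0",
  "grip": 80
}}

```text
time_s: 3.65
eef_pos: [0.6077, -0.1973, 0.1173]
eef_rot: [-0.0, 0.995, -0.098, -0.001]
wrist_force: [0.0, -0.5, 0.8]
opening: 0.8
```

```bash
python3 look.py a3 ch -60; python3 -c "
from go import *
dev('ch');tgt('ch',(-13,0,52))"
```

```text
top 275 168
scene 162 180
t 3.75 ch tcp mm [-13.8   0.3 117.8] yaw -0.0003 tilt [-0.0013  0.0007] F dev [ 0.  -1.   0.2] T [0.01 0.01 0.02] op 0.800 q [-0.5   0.44  1.52 -0.    1.18  1.27]
row [ 0.9  0.4 65.8] [-0.     0.001 -0.   ] world [ 0.6084 -0.198   0.052 ]
```

View pics/a3.png

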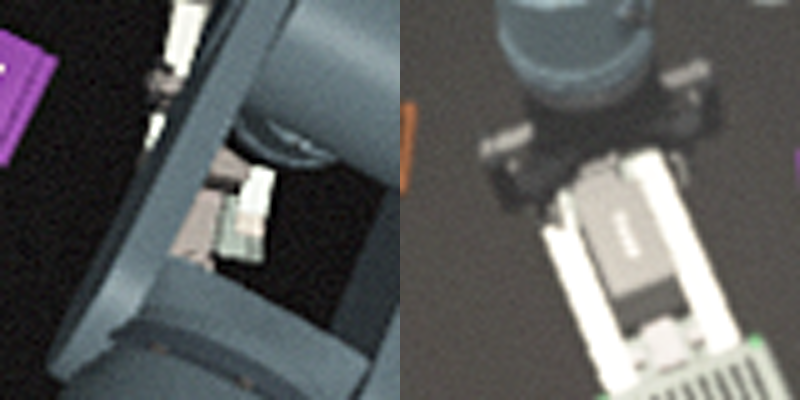

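```bash
python3 -c "
from go import *
import pickle
C=pickle.load(open('c0.pkl','rb'))
x,y,a=POSE['ch']
for uv in((205.4,239.6),(217.4,234.4),(200,226)):
    g=unproj(C['scene'],uv,.08); v=g-[x,y,0]; print(np.array([np.cos(a)*v[0]+np.sin(a)*v[1],-np.sin(a)*v[0]+np.cos(a)*v[1]])*1000)
for P in((35,-22,80),(35,22,80)): print(proj(C['scene'],w(POSE['ch'],P)))
"
```

```text
[ 27.07662687 -17.49233642]
[25.33486171 21.28774713]
[-22.1896716  -16.83321405]
[[204.88811948 242.37008281]]
[[218.77589484 236.98536009]]
```

Request:
{"op": "step_arm", "data": {
  "targets": "3 0 35 0 0 0; 3 0 60 0 0 0; 3 0 66 0 0 0; 3 0 66 0 0 0; 3 0 66 0 0 0"
}}

```text
time_s: 4.38
eef_pos: [0.6125, -0.199, 0.0538]
eef_rot: [0.0, 0.995, -0.098, 0.001]
wrist_force: [-0.4, 1.1, 0.4]
opening: 0.797
```

```bash
python3 -c "
from go import *
dev('ch')"
```

```text
t 4.38 ch tcp mm [-8.7 -0.2 53.8] yaw -0.0002 tilt [ 0.002  -0.0011] F dev [-0.6  1.   0.4] T [0.01 0.01 0.03] op 0.797 q [-0.5   0.53  1.54 -0.    1.07  1.27]
```

Nothing touched on the way down. Closing.

Request:
{"op": "step_arm", "data": {
  "targets": "0 0 0 0 0 0; 0 0 0 0 0 0; 0 0 0 0 0 0; 0 0 0 0 0 0; 0 0 0 0 0 0; 0 0 0 0 0 0",
  "grip": 0
}}

```text
time_s: 5.12
eef_pos: [0.6124, -0.1988, 0.0536]
eef_rot: [0.0, 0.995, -0.098, 0.001]
wrist_force: [-1.8, -0.2, 5.6]
opening: 0.505
```

```bash
python3 look.py a4 ch -60;python3 -c "
from go import *
dev('ch')"
```

```text
top 275 168
scene 162 180
t 5.22 ch tcp mm [-8.9 -0.  53.6] yaw -0.0001 tilt [ 0.0015 -0.0008] F dev [-1.4  0.2  6.2] T [ 0.14  0.16 -0.01] op 0.503 q [-0.5   0.53  1.54  0.    1.07  1.27]
```

View pics/a4.png

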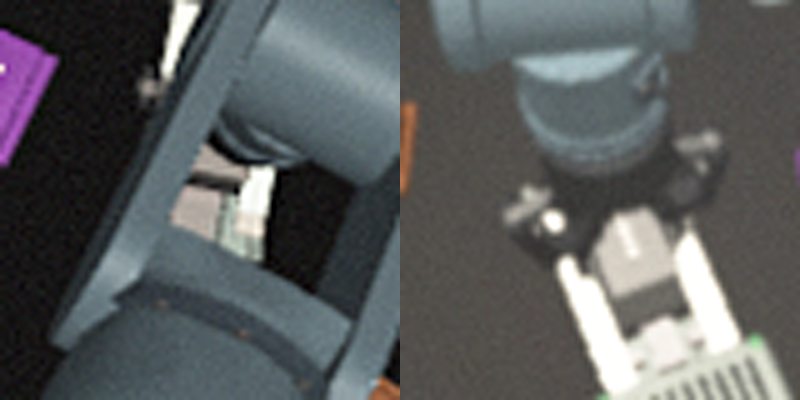

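Gripped, with the opening at 0.503 and a side force near 0. Pulling out, with a check partway.

Request:
{"op": "step_arm", "data": {
  "targets": "-5 0 -0.5 0 0 0; -12 0 -0.7 0 0 0; -20 0 -0.7 0 0 0; -30 0 -0.7 0 0 0; -40 0 -0.7 0 0 0; -40 0 -0.7 0 0 0"
}}

```text
time_s: 5.98
eef_pos: [0.5714, -0.1905, 0.0535]
eef_rot: [0.0, 0.995, -0.099, -0.0]
wrist_force: [-1.7, -0.9, 8.6]
opening: 0.506
```

```bash
python3 -c "
from go import *
dev('ch')"
```

```text
t 5.97 ch tcp mm [-50.7   0.1  53.5] yaw -0.0003 tilt [-0.0006  0.    ] F dev [-1.5 -1.3  8.6] T [ 0.08  0.12 -0.01] op 0.506 q [-0.52  0.45  1.65 -0.    1.04  1.25]
```

Request:
{"op": "step_arm", "data": {
  "targets": "-12 0 -0.5 0 0 0; -24 0 -0.5 0 0 0; -36 0 -0.5 0 0 0; -48 0 -0.5 0 0 0; -58 0 -0.5 0 0 0; -66 0 -0.5 0 0 0; -66 0 -0.5 0 0 0"
}}

```text
time_s: 6.85
eef_pos: [0.5067, -0.1774, 0.0535]
eef_rot: [-0.0, 0.995, -0.098, -0.001]
wrist_force: [-1.1, -0.1, 5.2]
opening: 0.505
```

```bash
python3 look.py a5 ch -60;python3 -c "
from go import *
dev('ch')"
```

```text
top 275 168
scene 162 180
t 6.95 ch tcp mm [-116.5    0.2   53.5] yaw -0.0002 tilt [-0.0014  0.0005] F dev [-2.5 -0.2  6.9] T [0.   0.03 0.02] op 0.504 q [-0.56  0.33  1.82 -0.    0.99  1.21]
```

View pics/a5.png

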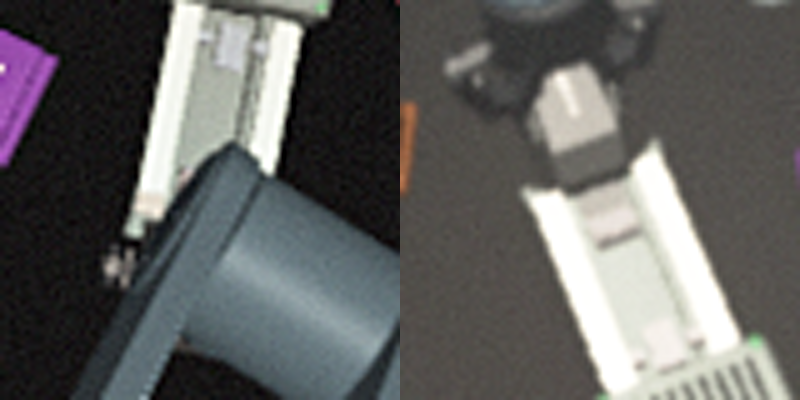

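```bash
python3 -c "
from go import *
import pickle
C=pickle.load(open('c0.pkl','rb'))
x,y,a=POSE['ch']
for uv in((194,210.6),(205.4,207)):
    g=unproj(C['scene'],uv,.08); v=g-[x,y,0]; print(np.array([np.cos(a)*v[0]+np.sin(a)*v[1],-np.sin(a)*v[0]+np.cos(a)*v[1]])*1000)
"
```

```text
[-79.79898647 -15.73714359]
[-77.63978158  20.77019815]
```

Request:
{"op": "step_arm", "data": {
  "targets": "-3 0 -0.5 0 0 0; -7 0 -0.5 0 0 0; -8 0 -5 0 0 0; -8 0 -25 0 0 0; -8 0 -60 0 0 0; -8 0 -100 0 0 0; -8 0 -115 0 0 0; -8 0 -115 0 0 0"
}}

```text
time_s: 7.95
eef_pos: [0.5, -0.1762, 0.1687]
eef_rot: [0.0, 0.995, -0.098, 0.0]
wrist_force: [-0.9, 0.4, -3.2]
opening: 0.503
```

```bash
python3 -c "
from go import *
dev('ch');tgt('st',(-122,0,160))"
```

```text
t 7.95 ch tcp mm [-1.235e+02  1.000e-01  1.687e+02] yaw -0.0002 tilt [ 0.0007 -0.0005] F dev [-0.9  0.2 -3.2] T [-0.01  0.02  0.01] op 0.503 q [-0.56  0.15  1.78 -0.    1.21  1.21]
row [-114.5 -339.8    8.5] [ 0.001 -0.001 -0.394] world [0.4544 0.1794 0.16  ]
```

The pack is lifted: Fz is -3.2 N, consistent with its weight. Carrying it to the stirrer.

Request:
{"op": "step_arm", "data": {
  "targets": "-12 -36 0 0 0 -0.05; -29 -86 2 0 0 -0.1; -46 -136 4 0 0 -0.16; -63 -186 6 0 0 -0.22; -80 -236 8 0 0 -0.28; -96 -286 8 0 0 -0.34; -110 -326 8 0 0 -0.394; -114 -340 8 0 0 -0.394"
}}

```text
time_s: 8.95
eef_pos: [0.4525, 0.1814, 0.1582]
eef_rot: [-0.0, 0.995, 0.1, -0.002]
wrist_force: [-0.2, -0.2, -2.3]
opening: 0.504
```

Request:
{"op": "step_arm", "data": {
  "targets": "0 0 0 0 0 0; 0 0 0 0 0 0; 0 0 0 0 0 0; 0 0 0 0 0 0"
}}

```text
time_s: 9.45
eef_pos: [0.4551, 0.1788, 0.1605]
eef_rot: [0.0, 0.995, 0.097, 0.0]
wrist_force: [0.3, -0.1, -2.0]
opening: 0.505
```

```bash
python3 look.py b1 st -60; python3 -c "
from go import *
dev('st');tgt('st',(-122,0,60))"
```

```text
top 159 181
scene 251 113
t 9.55 st tcp mm [-121.5   -0.5  160.6] yaw -0.0012 tilt [ 0.0002 -0.0001] F dev [ 0.4 -0.3 -1.8] T [ 0.04  0.02 -0.07] op 0.505 q [ 0.13  0.07  1.89 -0.    1.19  1.51]
row [ -0.5  -0.5 100.6] [ 0.    -0.    -0.001] world [0.4544 0.1794 0.06  ]
```

View pics/b1.png

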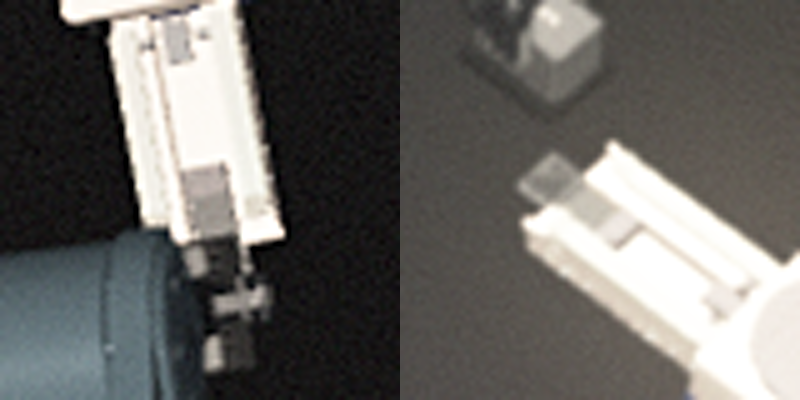

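Run:
```python
import pickle
from refine import *
from go import POSE
C=pickle.load(open("c0.pkl","rb"))
G={n:gaussian_filter(C[n]["image"].astype(float).mean(2),.6) for n in C}
for d in("ch","st"):
  for n in("top","scene"):
    for nm,a,b in(("pad-",(-124,-19,22),(-100,-19,22)),("pad+",(-124,19,22),(-100,19,22)),("rail-",(-50,-41.5,40),(55,-41.5,40)),("rail+",(-50,41.5,40),(55,41.5,40)),("lip-",(-50,-24.5,40),(55,-24.5,40)),("lip+",(-50,24.5,40),(55,24.5,40)),
       ("stem-",(-92,-15,22),(-65,-15,22))):
        a=np.array(a,float);b=np.array(b,float)
        s,m,P,nrm=measure(C[n],G[n],POSE[d],a,b)
        # px per mm lateral
        k=((proj(C[n],w(POSE[d],P+[0,1,0]))-proj(C[n],w(POSE[d],P)))@nrm).mean()
        print(d,n,nm,"off mm %.1f (first %.1f last %.1f) grad %.1f sd %.1f"%(np.median(s)/k,np.median(s[:8])/k,np.median(s[-8:])/k,np.median(m),s.std()))
```

```text
ch top pad- off mm -1.0 (first -0.7 last -1.0) grad 9.1 sd 0.1
ch top pad+ off mm 0.3 (first 0.7 last 0.8) grad 9.6 sd 0.1
ch top rail- off mm -2.0 (first -2.0 last -2.1) grad 13.4 sd 0.1
ch top rail+ off mm 0.7 (first 0.8 last 0.7) grad 12.9 sd 0.1
ch top lip- off mm -3.6 (first -2.4 last -3.4) grad 5.6 sd 0.4
ch top lip+ off mm -2.0 (first -1.6 last -2.0) grad 12.3 sd 0.1
ch top stem- off mm -5.6 (first -5.3 last -5.1) grad 3.5 sd 0.1
ch scene pad- off mm -0.0 (first -0.0 last -0.2) grad 4.5 sd 0.1
ch scene pad+ off mm 1.9 (first 1.3 last 2.2) grad 4.5 sd 0.1
ch scene rail- off mm -1.5 (first -1.5 last -1.5) grad 8.8 sd 0.1
ch scene rail+ off mm 2.8 (first 2.9 last 2.9) grad 8.5 sd 0.1
ch scene lip- off mm 2.1 (first 2.1 last 2.7) grad 6.5 sd 0.2
ch scene lip+ off mm -0.0 (first 0.5 last -1.2) grad 3.1 sd 0.6
ch scene stem- off mm -3.8 (first -3.8 last -3.9) grad 1.9 sd 0.1
st top pad- off mm -2.7 (first -2.2 last -2.5) grad 7.3 sd 0.3
st top pad+ off mm -1.7 (first -2.0 last -1.8) grad 7.3 sd 0.2
st top rail- off mm -4.0 (first -5.0 last -3.3) grad 8.0 sd 0.5
st top rail+ off mm -0.0 (first -0.2 last 0.2) grad 14.0 sd 0.1
st top lip- off mm -1.7 (first -1.8 last 2.5) grad 0.5 sd 1.1
st top lip+ off mm -8.3 (first -6.3 last -8.3) grad 2.0 sd 0.6
st top stem- off mm -2.7 (first -2.7 last -2.3) grad 7.0 sd 0.1
st scene pad- off mm -2.7 (first -2.3 last -2.7) grad 3.8 sd 0.0
st scene pad+ off mm 0.4 (first 0.6 last 0.2) grad 3.1 sd 0.1
st scene rail- off mm -0.7 (first -1.1 last -0.4) grad 2.5 sd 0.1
st scene rail+ off mm 3.1 (first 3.1 last 3.5) grad 7.8 sd 0.1
st scene lip- off mm -1.1 (first 1.9 last -0.6) grad 0.1 sd 1.4
st scene lip+ off mm -2.7 (first -3.1 last -2.7) grad 0.4 sd 0.4
st scene stem- off mm 3.5 (first 4.1 last 2.9) grad 2.9 sd 0.2
```

```bash
python3 - <<'E'
import pickle
from refine import *
from go import POSE
C=pickle.load(open("c0.pkl","rb"))
G={n:gaussian_filter(C[n]["image"].astype(float).mean(2),.6) for n in C}
for d in("ch","st"):
  for n in("top","scene"):
    for nm,a,b in(("padout",(-128,-15,22),(-128,13,22)),("far",(155 if d=="ch" else 195,-50,58 if d=="ch" else 66),(155 if d=="ch" else 195,50,58 if d=="ch" else 66))):
        a=np.array(a,float);b=np.array(b,float)
        s,m,P,nrm=measure(C[n],G[n],POSE[d],a,b,rng=5)
        k=((proj(C[n],w(POSE[d],P+[1,0,0]))-proj(C[n],w(POSE[d],P)))@nrm).mean()
        print(d,n,nm,"off mm %.1f grad %.1f sd %.1f"%(np.median(s)/k,np.median(m),s.std()))
E
python3 -c "
from go import *
tgt('st',(-120,-1.3,64))"
```

```text
ch top padout off mm 0.3 grad 8.6 sd 0.0
ch top far off mm -0.7 grad 9.0 sd 0.1
ch scene padout off mm -1.9 grad 3.4 sd 0.1
ch scene far off mm -1.2 grad 4.0 sd 0.1
st top padout off mm 6.0 grad 7.4 sd 0.1
st top far off mm -0.3 grad 14.0 sd 0.2
st scene padout off mm 4.3 grad 3.5 sd 0.1
st scene far off mm 14.0 grad 4.3 sd 0.5
row [ 1.5  0.8 96.6] [ 0.    -0.    -0.001] world [0.4566 0.1785 0.064 ]
```

Request:
{"op": "step_arm", "data": {
  "targets": "1 1 40 0 0 0; 1 1 80 0 0 0; 1 1 95 0 0 0; 1 1 98 0 0 0; 1 1 98 0 0 0; 1 1 98 0 0 0"
}}

```text
time_s: 10.3
eef_pos: [0.4571, 0.179, 0.0639]
eef_rot: [-0.0, 0.995, 0.098, 0.001]
wrist_force: [-0.8, -0.6, -2.4]
opening: 0.506
```

```bash
python3 look.py b2 st -60; python3 -c "
from go import *
dev('st');tgt('st',(-120,-1.3,54))"
```

```text
top 159 181
scene 251 113
t 10.40 st tcp mm [-119.7   -0.9   63.6] yaw -0.0001 tilt [0.0021 0.0003] F dev [ 0.2  0.5 -2.7] T [ 0.01  0.02 -0.02] op 0.504 q [0.13 0.22 1.94 0.   0.98 1.5 ]
row [-0.3  0.4  9.6] [ 0.    -0.002 -0.   ] world [0.4566 0.1785 0.054 ]
```

View pics/b2.png

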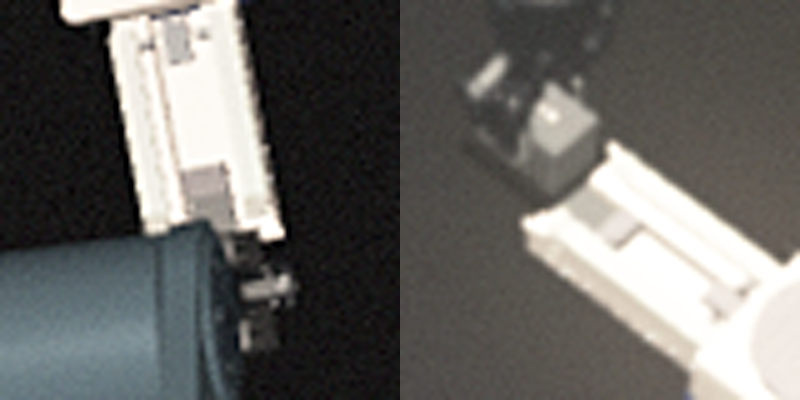

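The pack hangs over the entry, its front between the flared guides at about scene (560,190). Lowering it to the floor.

Request:
{"op": "step_arm", "data": {
  "targets": "0 0.5 5 0 0.002 0; 0 0.5 8 0 0.002 0; 0 0.5 9 0 0.002 0; 0 0.5 10 0 0.002 0; 0 0.5 10 0 0.002 0"
}}

```text
time_s: 11.02
eef_pos: [0.4571, 0.1785, 0.0534]
eef_rot: [-0.0, 0.995, 0.098, 0.002]
wrist_force: [-0.8, -0.9, 6.0]
opening: 0.503
```

```bash
python3 -c "
from go import *
dev('st')"
```

```text
t 11.03 st tcp mm [-119.5   -1.4   53.4] yaw -0.0002 tilt [0.004  0.0007] F dev [-1.  -0.7  6. ] T [ 0.07 -0.    0.02] op 0.503 q [0.13 0.24 1.95 0.   0.95 1.5 ]
```

Request:
{"op": "step_arm", "data": {
  "targets": "3 0 -0.4 0 -0.004 0; 8 0 -0.4 0 -0.004 0; 13 0 -0.4 0 -0.004 0; 18 0 -0.4 0 -0.004 0; 20 0 -0.4 0 -0.004 0; 20 0 -0.4 0 -0.004 0"
}}

```text
time_s: 11.78
eef_pos: [0.4767, 0.1824, 0.0535]
eef_rot: [0.0, 0.995, 0.098, -0.0]
wrist_force: [0.6, 0.1, 4.9]
opening: 0.5
```

```bash
python3 -c "
from go import *
dev('st')"
```

```text
t 11.78 st tcp mm [-99.5  -1.5  53.5] yaw -0.0003 tilt [-0.0001 -0.0001] F dev [ 0.6 -0.   4.9] T [ 0.08 -0.27  0.  ] op 0.500 q [ 0.13  0.28  1.89 -0.    0.97  1.51]
```

Request:
{"op": "step_arm", "data": {
  "targets": "4 0 -0.2 0 0 0; 8 0 -0.2 0 0 0; 12 0 -0.2 0 0 0; 16 0 -0.2 0 0 0; 20 0 -0.2 0 0 0; 24 0 -0.2 0 0 0; 24 0 -0.2 0 0 0"
}}

```text
time_s: 12.65
eef_pos: [0.4998, 0.1871, 0.0535]
eef_rot: [0.0, 0.995, 0.098, -0.001]
wrist_force: [-2.3, -0.4, 6.7]
opening: 0.504
```

```bash
python3 -c "
from go import *
dev('st')"
```

```text
t 12.65 st tcp mm [-76.   -1.4  53.5] yaw -0.0001 tilt [-0.0011 -0.0002] F dev [-2.4  0.1  6.7] T [ 0.06 -0.04 -0.04] op 0.504 q [ 0.14  0.32  1.83 -0.    0.98  1.51]
```

Request:
{"op": "step_arm", "data": {
  "targets": "6 0 0 0 0 0; 13 0 0 0 0 0; 20 0 0 0 0 0; 27 0 0 0 0 0; 34 0 0 0 0 0; 41 0 0 0 0 0; 46 0 0 0 0 0; 46 0 0 0 0 0"
}}

```text
time_s: 13.65
eef_pos: [0.5456, 0.1961, 0.0536]
eef_rot: [0.0, 0.995, 0.098, 0.0]
wrist_force: [2.8, 0.0, 4.4]
opening: 0.504
```

```bash
python3 look.py b3 st -30; python3 -c "
from go import *
dev('st')"
```

```text
top 157 172
scene 258 118
t 13.75 st tcp mm [-29.5  -1.5  53.6] yaw -0.0003 tilt [ 0.0003 -0.0001] F dev [ 2.5 -0.2  5.3] T [ 0.09 -0.45  0.02] op 0.507 q [ 0.14  0.41  1.71 -0.    1.02  1.51]
```

View pics/b3.png

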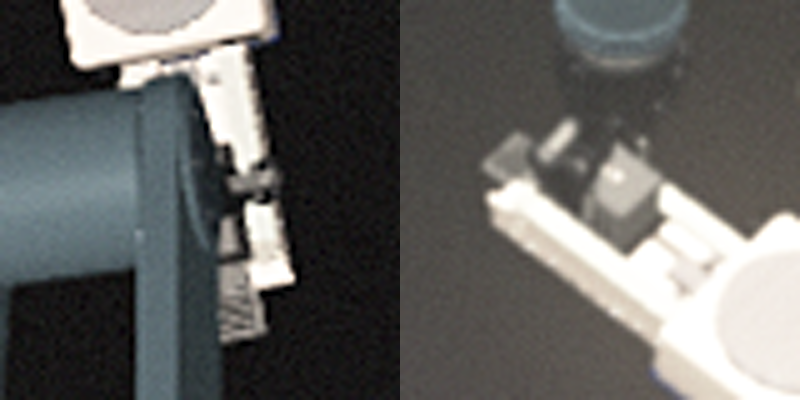

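The pack is well inside the rails with side force near 0. Creeping forward now.

Request:
{"op": "step_arm", "data": {
  "targets": "4 0 0 0 0 0; 8 0 0 0 0 0; 12 0 0 0 0 0; 16 0 0 0 0 0; 19 0 0 0 0 0; 21 0 0 0 0 0; 21 0 0 0 0 0"
}}

```text
time_s: 14.62
eef_pos: [0.5651, 0.2001, 0.0536]
eef_rot: [0.0, 0.995, 0.098, -0.001]
wrist_force: [-1.9, 0.1, 7.5]
opening: 0.499
```

```bash
python3 -c "
from go import *
dev('st')"
```

```text
t 14.62 st tcp mm [-9.4 -1.4 53.6] yaw -0.0001 tilt [-0.0016 -0.0004] F dev [-1.8  0.5  7.5] T [-0.05 -0.04  0.03] op 0.499 q [ 0.14  0.45  1.66 -0.    1.04  1.52]
```

Request:
{"op": "step_arm", "data": {
  "targets": "1.5 0 0 0 0 0; 3 0 0 0 0 0; 4 0 0 0 0 0; 4 0 0 0 0 0"
}}

```text
time_s: 15.12
eef_pos: [0.5688, 0.2008, 0.0536]
eef_rot: [0.0, 0.995, 0.098, -0.001]
wrist_force: [-2.3, -0.3, 8.4]
opening: 0.507
```

```bash
python3 -c "
from go import *
dev('st')"
```

```text
t 15.12 st tcp mm [-5.6 -1.4 53.6] yaw -0.0001 tilt [-0.0019 -0.0004] F dev [-2.3  0.2  8.4] T [0.01 0.17 0.01] op 0.507 q [ 0.14  0.45  1.65 -0.    1.04  1.52]
```

Request:
{"op": "step_arm", "data": {
  "targets": "1 0 0 0 0 0; 2 0 0 0 0 0; 3 0 0 0 0 0; 3 0 0 0 0 0"
}}

```text
time_s: 15.62
eef_pos: [0.5712, 0.2014, 0.0536]
eef_rot: [0.0, 0.995, 0.098, -0.002]
wrist_force: [-3.5, -0.8, 10.4]
opening: 0.503
```

Request:
{"op": "step_arm", "data": {
  "targets": "1 0 0 0 0 0; 2 0 0 0 0 0; 2 0 0 0 0 0"
}}

```text
time_s: 16.0
eef_pos: [0.5726, 0.2017, 0.0536]
eef_rot: [0.0, 0.995, 0.098, -0.002]
wrist_force: [-7.0, -1.6, 12.4]
opening: 0.504
```

```bash
python3 -c "
from go import *
dev('st')"
```

```text
t 16.00 st tcp mm [-1.7 -1.3 53.6] yaw 0.0002 tilt [-0.0044 -0.001 ] F dev [-7.2 -0.2 12.4] T [-0.22  0.79 -0.02] op 0.504 q [ 0.14  0.46  1.64 -0.    1.05  1.52]
```

Request:
{"op": "step_arm", "data": {
  "targets": "0.5 0 0 0 0 0; 1 0 0 0 0 0; 1 0 0 0 0 0"
}}

```text
time_s: 16.38
eef_pos: [0.5735, 0.2018, 0.0536]
eef_rot: [0.0, 0.995, 0.098, -0.002]
wrist_force: [-7.2, -1.8, 14.2]
opening: 0.507
```

```bash
python3 look.py b4 st -60; python3 -c "
from go import *
dev('st')"
```

```text
top 159 181
scene 251 113
t 16.48 st tcp mm [-0.8 -1.4 53.6] yaw 0.0002 tilt [-0.0046 -0.0011] F dev [-7.3 -0.6 12.7] T [-0.27  0.84  0.01] op 0.506 q [ 0.14  0.46  1.63 -0.    1.05  1.52]
```

View pics/b4.png

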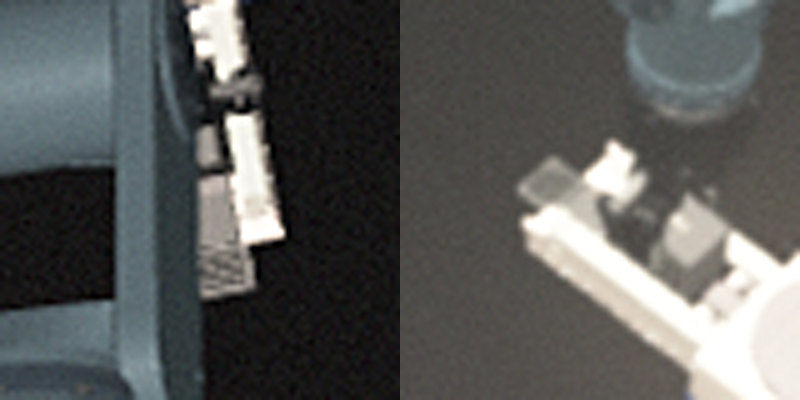

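Request:
{"op": "step_arm", "data": {
  "targets": "0.5 0 -0.4 0 0 0; 1 0 -0.4 0 0 0; 1 0 -0.4 0 0 0"
}}

```text
time_s: 16.85
eef_pos: [0.574, 0.202, 0.0536]
eef_rot: [0.0, 0.995, 0.098, -0.003]
wrist_force: [-6.9, -1.8, 11.9]
opening: 0.507
```

```bash
python3 -c "
from go import *
dev('st')"
```

```text
t 16.85 st tcp mm [-0.2 -1.3 53.6] yaw 0.0002 tilt [-0.0054 -0.0012] F dev [-7.2 -0.4 11.9] T [-0.22  0.93  0.05] op 0.507 q [ 0.14  0.47  1.63 -0.    1.05  1.52]
```

Request:
{"op": "step_arm", "data": {
  "targets": "0.5 0 0 0 0 0; 1 0 0 0 0 0; 1 0 0 0 0 0"
}}

```text
time_s: 17.23
eef_pos: [0.575, 0.2021, 0.0537]
eef_rot: [0.0, 0.995, 0.098, -0.003]
wrist_force: [-7.7, -3.0, 12.4]
opening: 0.504
```

```bash
python3 -c "
from go import *
dev('st')"
```

```text
t 17.23 st tcp mm [ 0.7 -1.3 53.7] yaw 0.0002 tilt [-0.0056 -0.0012] F dev [-8.1 -1.4 12.4] T [-0.24  0.91 -0.01] op 0.504 q [ 0.14  0.47  1.63 -0.    1.05  1.52]
```

Request:
{"op": "step_arm", "data": {
  "targets": "0.5 0 0 0 0 0; 1 0 0 0 0 0; 1 0 0 0 0 0"
}}

```text
time_s: 17.6
eef_pos: [0.5758, 0.2023, 0.0536]
eef_rot: [0.0, 0.995, 0.098, -0.003]
wrist_force: [-8.0, -2.7, 12.8]
opening: 0.503
```

Request:
{"op": "step_arm", "data": {
  "targets": "0.5 0 0 0 0 0; 1 0 0 0 0 0; 1 0 0 0 0 0"
}}

```text
time_s: 17.98
eef_pos: [0.5768, 0.2025, 0.0536]
eef_rot: [0.0, 0.995, 0.098, -0.003]
wrist_force: [-8.6, -1.4, 13.3]
opening: 0.505
```

```bash
python3 look.py b5 st -60;python3 -c "
from go import *
dev('st')"
```

```text
top 159 181
scene 251 113
t 18.07 st tcp mm [ 2.5 -1.3 53.6] yaw 0.0002 tilt [-0.0059 -0.0013] F dev [-8.8 -0.6 12.3] T [-0.24  0.98  0.01] op 0.503 q [ 0.14  0.47  1.62 -0.    1.05  1.52]
```

View pics/b5.png

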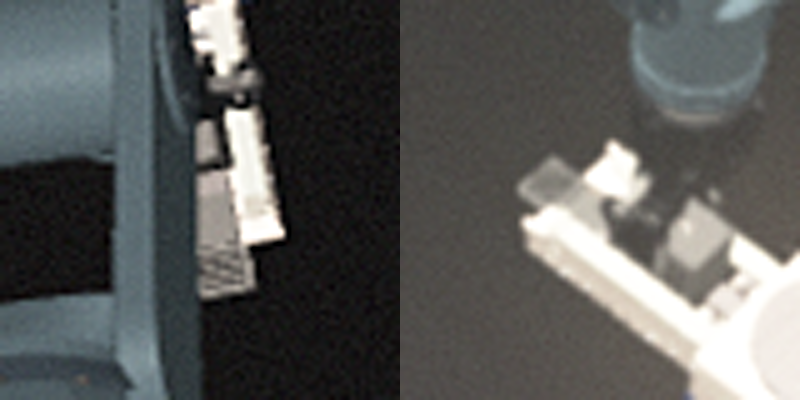

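Request:
{"op": "step_arm", "data": {
  "targets": "0.5 0 0 0 0 0; 1 0 0 0 0 0; 1 0 0 0 0 0"
}}

```text
time_s: 18.45
eef_pos: [0.5777, 0.2027, 0.0536]
eef_rot: [0.0, 0.995, 0.098, -0.003]
wrist_force: [-9.0, -2.0, 13.6]
opening: 0.507
```

```bash
python3 -c "
from go import *
dev('st')"
```

```text
t 18.45 st tcp mm [ 3.5 -1.3 53.6] yaw 0.0002 tilt [-0.0061 -0.0014] F dev [-9.2 -0.2 13.6] T [-0.31  1.05 -0.02] op 0.507 q [ 0.14  0.47  1.62 -0.    1.05  1.52]
```

Request:
{"op": "step_arm", "data": {
  "targets": "0.5 0 0 0 0 0; 1 0 0 0 0 0; 1 0 0 0 0 0"
}}

```text
time_s: 18.82
eef_pos: [0.5786, 0.2029, 0.0536]
eef_rot: [0.0, 0.995, 0.098, -0.003]
wrist_force: [-9.4, -2.3, 12.4]
opening: 0.504
```

```bash
python3 -c "
from go import *
dev('st')"
```

```text
t 18.82 st tcp mm [ 4.4 -1.3 53.6] yaw 0.0002 tilt [-0.0062 -0.0014] F dev [-9.7 -0.4 12.4] T [-0.29  1.06 -0.01] op 0.504 q [ 0.14  0.47  1.62 -0.    1.06  1.52]
```

Request:
{"op": "step_arm", "data": {
  "targets": "0.5 0 0 0 0 0; 1 0 0 0 0 0; 1.5 0 0 0 0 0; 1.5 0 0 0 0 0"
}}

```text
time_s: 19.32
eef_pos: [0.58, 0.2032, 0.0536]
eef_rot: [0.0, 0.995, 0.098, -0.003]
wrist_force: [-9.1, -2.1, 13.8]
opening: 0.503
```

Request:
{"op": "step_arm", "data": {
  "targets": "0.5 0 0 0 0 0; 1 0 0 0 0 0; 1 0 0 0 0 0"
}}

```text
time_s: 19.7
eef_pos: [0.5813, 0.2034, 0.0536]
eef_rot: [0.0, 0.995, 0.098, -0.003]
wrist_force: [-8.2, -2.3, 13.5]
opening: 0.503
```

```bash
python3 look.py b6 st -60; python3 -c "
from go import *
dev('st')"
```

```text
top 159 181
scene 251 113
t 19.80 st tcp mm [ 7.1 -1.3 53.6] yaw 0.0002 tilt [-0.0056 -0.0012] F dev [-8.3 -0.4 12.5] T [-0.2   0.94  0.05] op 0.502 q [ 0.14  0.48  1.61 -0.    1.06  1.52]
```

View pics/b6.png

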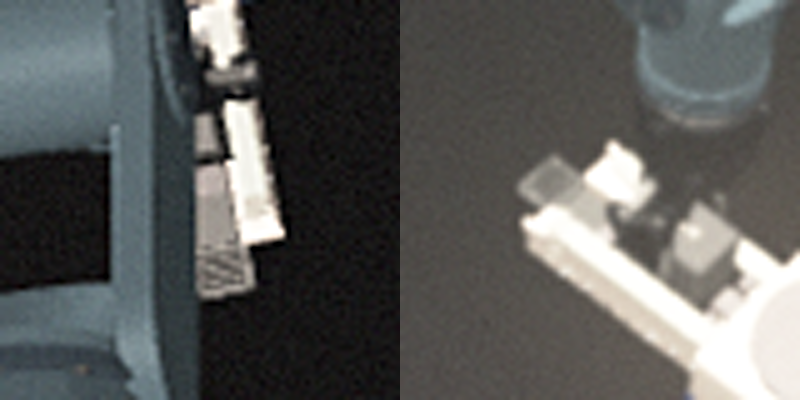

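Request:
{"op": "step_arm", "data": {
  "targets": "0.5 0 0 0 0 0; 1 0 0 0 0 0; 1 0 0 0 0 0"
}}

```text
time_s: 20.18
eef_pos: [0.5819, 0.2035, 0.0536]
eef_rot: [0.0, 0.995, 0.098, -0.003]
wrist_force: [-9.4, -1.5, 14.3]
opening: 0.501
```

```bash
python3 -c "
from go import *
dev('st')"
```

```text
t 20.18 st tcp mm [ 7.8 -1.3 53.6] yaw 0.0002 tilt [-0.0065 -0.0014] F dev [-9.5  0.3 14.3] T [-0.32  1.14  0.02] op 0.501 q [ 0.14  0.48  1.61 -0.    1.06  1.52]
```

```bash
python3 look.py b7 st -60
python3 - <<'E'
import cv2,numpy as np
I={k:cv2.imread(f"pics/{k}.png",0)[:,400:].astype(np.float32) for k in("b1","b4","b5","b6","b7")}
for k in I:
    out=[]
    for ref in("b1","b4"):
        T=I[ref][145:210,110:160]  # pad region
        S=I[k][135:220,100:170]
        r=cv2.matchTemplate(S,T,cv2.TM_CCOEFF_NORMED); _,m,_,l=cv2.minMaxLoc(r); out.append((ref,l[0]-10,l[1]-10,round(m,3)))
    print(k,out)
E
python3 -c "
from h import *;from go import POSE
import pickle
C=pickle.load(open('c0.pkl','rb'))
print((proj(C['scene'],w(POSE['st'],(-106,0,22)))-proj(C['scene'],w(POSE['st'],(-106,0,16))))*5)"
```

```text
top 159 181
scene 251 113
b1 [('b1', 0, 0, 1.0), ('b4', 0, -2, 0.964)]
b4 [('b1', -1, 2, 0.967), ('b4', 0, 0, 1.0)]
b5 [('b1', -1, 2, 0.964), ('b4', 0, 0, 0.996)]
b6 [('b1', 0, 1, 0.964), ('b4', 1, -1, 0.983)]
b7 [('b1', 0, 2, 0.965), ('b4', 1, -1, 0.977)]
[[ 0.22187195 -5.14666876]]
```

View pics/b7.png

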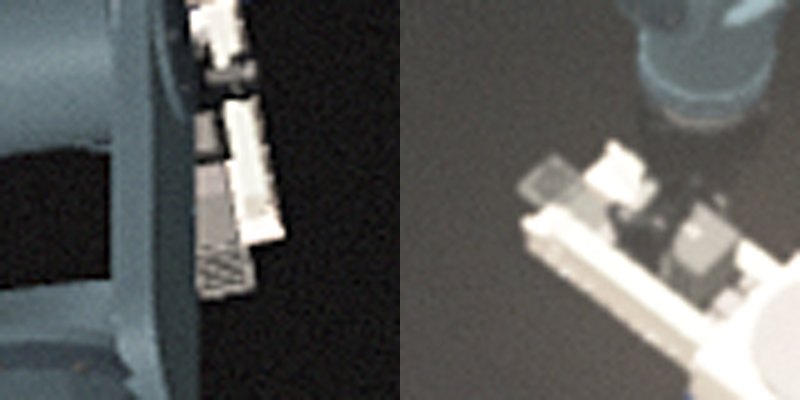

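Run:
```python
import cv2,numpy as np
L=[cv2.resize(cv2.imread(f"pics/{k}.png")[140:220,500:600],None,fx=4,fy=4,interpolation=cv2.INTER_CUBIC) for k in("b1","b5","b7")]
L=[cv2.convertScaleAbs(i,alpha=1.6,beta=-60) for i in L]
cv2.imwrite("pics/cmp.png",cv2.resize(np.hstack(L),None,fx=.66,fy=.66))
```

```text
(no output)
```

View pics/cmp.png

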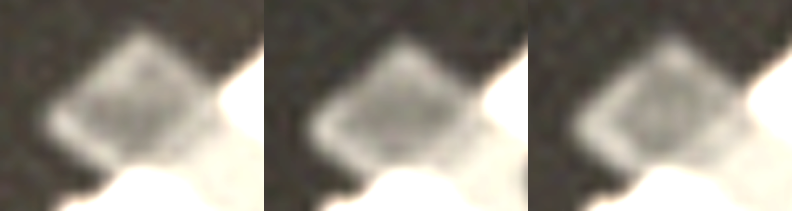

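Request:
{"op": "step_arm", "data": {
  "targets": "0.5 0 0 0 0 0; 1 0 0 0 0 0; 1 0 0 0 0 0"
}}

```text
time_s: 20.65
eef_pos: [0.583, 0.2038, 0.0536]
eef_rot: [0.0, 0.995, 0.098, -0.003]
wrist_force: [-8.8, -2.4, 13.8]
opening: 0.505
```

```bash
python3 -c "
from go import *
dev('st')"
```

```text
t 20.65 st tcp mm [ 9.  -1.3 53.6] yaw 0.0002 tilt [-0.0061 -0.0013] F dev [-9.1 -0.6 13.8] T [-0.26  0.98  0.  ] op 0.505 q [ 0.14  0.48  1.61 -0.    1.06  1.52]
```

Request:
{"op": "step_arm", "data": {
  "targets": "0.4 0 0 0 0 0; 0.8 0 0 0 0 0; 0.8 0 0 0 0 0"
}}

```text
time_s: 21.02
eef_pos: [0.5838, 0.204, 0.0536]
eef_rot: [0.0, 0.995, 0.098, -0.003]
wrist_force: [-9.2, -2.4, 12.5]
opening: 0.507
```

```bash
python3 look.py b8 st -60; python3 -c "
from go import *
dev('st')"
python3 - <<'E'
import cv2,numpy as np
L=[cv2.resize(cv2.imread(f"pics/{k}.png")[140:220,500:600],None,fx=4,fy=4,interpolation=cv2.INTER_CUBIC) for k in("b1","b5","b8")]
L=[cv2.convertScaleAbs(i,alpha=1.6,beta=-60) for i in L]
cv2.imwrite("pics/cmp2.png",cv2.resize(np.hstack(L),None,fx=.66,fy=.66))
E
```

```text
top 159 181
scene 251 113
t 21.12 st tcp mm [ 9.7 -1.3 53.6] yaw 0.0003 tilt [-0.0061 -0.0013] F dev [-7.8  0.3 13. ] T [-0.25  1.06  0.08] op 0.505 q [ 0.14  0.48  1.6  -0.    1.06  1.52]
```

View pics/cmp2.png

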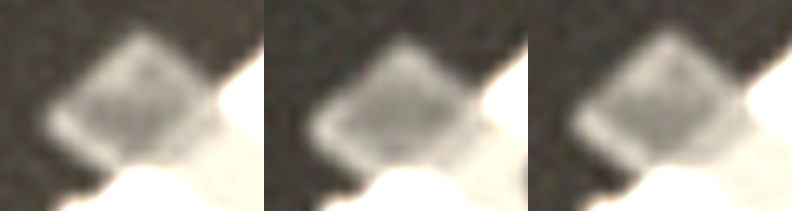

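Request:
{"op": "step_arm", "data": {
  "targets": "0.4 0 0 0 0 0; 0.8 0 0 0 0 0; 0.8 0 0 0 0 0"
}}

```text
time_s: 21.5
eef_pos: [0.5842, 0.2041, 0.0536]
eef_rot: [0.0, 0.995, 0.099, -0.004]
wrist_force: [-10.4, -1.7, 14.1]
opening: 0.5
```

```bash
python3 look.py b9 st -60; python3 -c "
from go import *
dev('st')"
python3 - <<'E'
import cv2,numpy as np
I={k:cv2.imread(f"pics/{k}.png",0)[145:200,515:570].astype(float) for k in("b1","b2","b4","b5","b6","b7","b8","b9")}
for k in I: print(k,[(r,round(np.abs(I[k]-I[r]).mean(),2)) for r in("b1","b4")], [(r,round(np.corrcoef(I[k].ravel(),I[r].ravel())[0,1],4)) for r in("b1","b4")])
E
```

```text
top 159 181
scene 251 113
t 21.60 st tcp mm [10.2 -1.3 53.6] yaw 0.0003 tilt [-0.0069 -0.0015] F dev [-10.8   0.   14.5] T [-0.36  1.18  0.02] op 0.503 q [ 0.14  0.49  1.6  -0.    1.06  1.52]
b1 [('b1', np.float64(0.0)), ('b4', np.float64(11.57))] [('b1', np.float64(1.0)), ('b4', np.float64(0.9163))]
b2 [('b1', np.float64(41.39)), ('b4', np.float64(40.16))] [('b1', np.float64(-0.3695)), ('b4', np.float64(-0.4413))]
b4 [('b1', np.float64(11.57)), ('b4', np.float64(0.0))] [('b1', np.float64(0.9163)), ('b4', np.float64(1.0))]
b5 [('b1', np.float64(11.29)), ('b4', np.float64(2.69))] [('b1', np.float64(0.9108)), ('b4', np.float64(0.9933))]
b6 [('b1', np.float64(9.12)), ('b4', np.float64(7.01))] [('b1', np.float64(0.9313)), ('b4', np.float64(0.9639))]
b7 [('b1', np.float64(9.25)), ('b4', np.float64(8.05))] [('b1', np.float64(0.9302)), ('b4', np.float64(0.9555))]
b8 [('b1', np.float64(2.14)), ('b4', np.float64(10.45))] [('b1', np.float64(0.9974)), ('b4', np.float64(0.9191))]
b9 [('b1', np.float64(2.24)), ('b4', np.float64(10.38))] [('b1', np.float64(0.9973)), ('b4', np.float64(0.9209))]
```

The pad image now matches the catch-up state: b8 and b9 correlate 0.997 with b1. So the catch clicked at TCP x ≈ 9.5. Next, a gentle pull-back test.

Request:
{"op": "step_arm", "data": {
  "targets": "-0.7 0 0 0 0 0; -1.5 0 0 0 0 0; -2.5 0 0 0 0 0; -2.5 0 0 0 0 0"
}}

```text
time_s: 22.1
eef_pos: [0.5835, 0.2038, 0.0536]
eef_rot: [0.0, 0.995, 0.098, -0.002]
wrist_force: [-3.0, -0.6, 8.7]
opening: 0.504
```

```bash
python3 -c "
from go import *
dev('st')"
```

```text
t 22.10 st tcp mm [ 9.4 -1.3 53.6] yaw 0.0000 tilt [-0.0031 -0.0006] F dev [-3.   0.   8.7] T [0.04 0.2  0.01] op 0.504 q [ 0.14  0.48  1.61 -0.    1.06  1.52]
```

Request:
{"op": "step_arm", "data": {
  "targets": "-0.5 0 0 0 0 0; -1 0 0 0 0 0; -1 0 0 0 0 0"
}}

```text
time_s: 22.48
eef_pos: [0.5826, 0.2037, 0.0536]
eef_rot: [0.0, 0.995, 0.098, -0.001]
wrist_force: [-2.6, -0.6, 8.1]
opening: 0.505
```

```bash
python3 -c "
from go import *
dev('st')"
```

```text
t 22.48 st tcp mm [ 8.5 -1.3 53.6] yaw -0.0000 tilt [-0.0028 -0.0005] F dev [-2.6 -0.1  8.1] T [-0.01  0.16 -0.01] op 0.505 q [ 0.14  0.48  1.61 -0.    1.05  1.52]
```

Request:
{"op": "step_arm", "data": {
  "targets": "-0.5 0 0 0 0 0; -1 0 0 0 0 0; -1 0 0 0 0 0"
}}

```text
time_s: 22.85
eef_pos: [0.582, 0.2036, 0.0536]
eef_rot: [0.0, 0.995, 0.098, -0.001]
wrist_force: [-0.9, 0.8, 5.5]
opening: 0.508
```

```bash
python3 look.py c1 st -60; python3 -c "
from go import *
dev('st')"
python3 - <<'E'
import cv2,numpy as np
I={k:cv2.imread(f"pics/{k}.png",0)[145:200,515:570].astype(float) for k in("b1","b4","c1")}
print([round(np.corrcoef(I["c1"].ravel(),I[r].ravel())[0,1],4) for r in("b1","b4")])
E
```

```text
top 159 181
scene 251 113
t 22.95 st tcp mm [ 7.9 -1.3 53.6] yaw -0.0000 tilt [-0.002  -0.0003] F dev [-0.5  0.3  7.1] T [ 0.08 -0.04  0.1 ] op 0.506 q [ 0.14  0.48  1.61 -0.    1.05  1.52]
[np.float64(0.9976), np.float64(0.9201)]
```

Request:
{"op": "step_arm", "data": {
  "targets": "-0.5 0 0 0 0 0; -1 0 0 0 0 0; -1 0 0 0 0 0"
}}

```text
time_s: 23.32
eef_pos: [0.5819, 0.2035, 0.0535]
eef_rot: [-0.0, 0.995, 0.098, -0.0]
wrist_force: [3.4, 2.3, 2.8]
opening: 0.506
```

```bash
python3 -c "
from go import *
dev('st')"
```

```text
t 23.32 st tcp mm [ 7.7 -1.4 53.5] yaw -0.0002 tilt [-0.0003  0.0001] F dev [3.8 1.6 2.8] T [ 0.41 -0.95  0.15] op 0.506 q [0.14 0.48 1.61 0.   1.05 1.52]
```

The catch holds: a 1 mm pull moved the pack only 0.2 mm, and the force rose to +3.8 N. Relaxing, releasing and lifting away.

Request:
{"op": "step_arm", "data": {
  "targets": "0.7 0 0 0 0 0; 0.7 0 0 0 0 0; 0.7 0 0 0 0 0"
}}

```text
time_s: 23.7
eef_pos: [0.5819, 0.2035, 0.0535]
eef_rot: [0.0, 0.995, 0.098, -0.001]
wrist_force: [1.9, 1.4, 5.5]
opening: 0.506
```

Request:
{"op": "step_arm", "data": {
  "targets": "0 0 0 0 0 0; 0 0 0 0 0 0; 0 0 0 0 0 0; 0 0 0 0 0 0",
  "grip": 80
}}

```text
time_s: 24.2
eef_pos: [0.5815, 0.2033, 0.053]
eef_rot: [0.0, 0.995, 0.098, -0.001]
wrist_force: [-0.3, 0.3, -0.1]
opening: 0.8
```

```bash
python3 -c "
from go import *
dev('st')"
```

```text
t 24.20 st tcp mm [ 7.4 -1.5 53. ] yaw -0.0003 tilt [-0.0028 -0.0005] F dev [-0.2  0.3 -0.1] T [-0.03  0.01 -0.02] op 0.800 q [ 0.14  0.48  1.61 -0.    1.05  1.52]
```

Request:
{"op": "step_arm", "data": {
  "targets": "0 0 -10 0 0 0; 0 0 -35 0 0 0; 0 0 -75 0 0 0; 0 0 -120 0 0 0; -50 0 -140 0 0 0; -110 0 -150 0 0 0; -150 0 -150 0 0 0; -170 0 -150 0 0 0"
}}

```text
time_s: 25.2
eef_pos: [0.4137, 0.1701, 0.2045]
eef_rot: [0.0, 0.995, 0.098, -0.0]
wrist_force: [0.6, 0.1, -0.8]
opening: 0.8
```

Request:
{"op": "step_arm", "data": {
  "targets": "0 40 0 0 0 0; 0 90 0 0 0 0; 0 140 0 0 0 0; 0 150 0 0 0 0; 0 150 0 0 0 0"
}}

```text
time_s: 25.82
eef_pos: [0.4448, 0.0229, 0.204]
eef_rot: [-0.0, 0.995, 0.097, -0.001]
wrist_force: [0.7, 0.7, -0.2]
opening: 0.799
```

```bash
python3 look.py d1 st -40; python3 -c "
from go import *
dev('st')
from bench import optics
import cv2
cv2.imwrite('pics/d2.png',cv2.resize(optics.camera('scene')['image'][:,:,::-1],(800,600)))"
python3 - <<'E'
import cv2,numpy as np
E
```

```text
top 158 175
scene 256 117
t 25.93 st tcp mm [-162.1 -150.4  203.8] yaw 0.0004 tilt [-0.002   0.0001] F dev [ 0.3 -1.5 -0.7] T [-0.03  0.03  0.03] op 0.803 q [-0.21 -0.09  1.95 -0.    1.29  1.16]
```

View pics/d1.png

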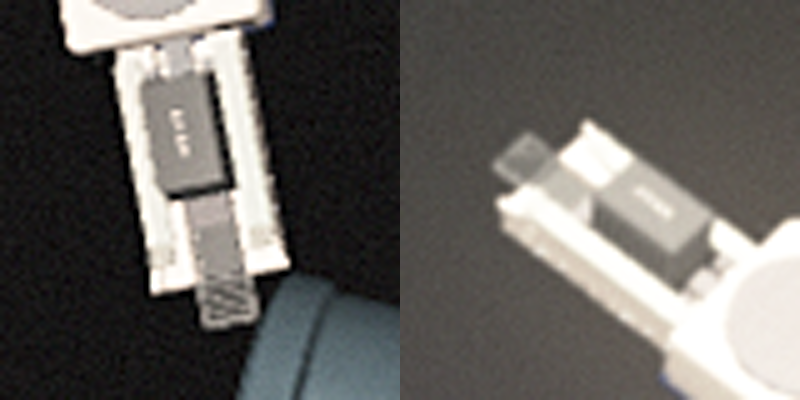

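View pics/d2.png

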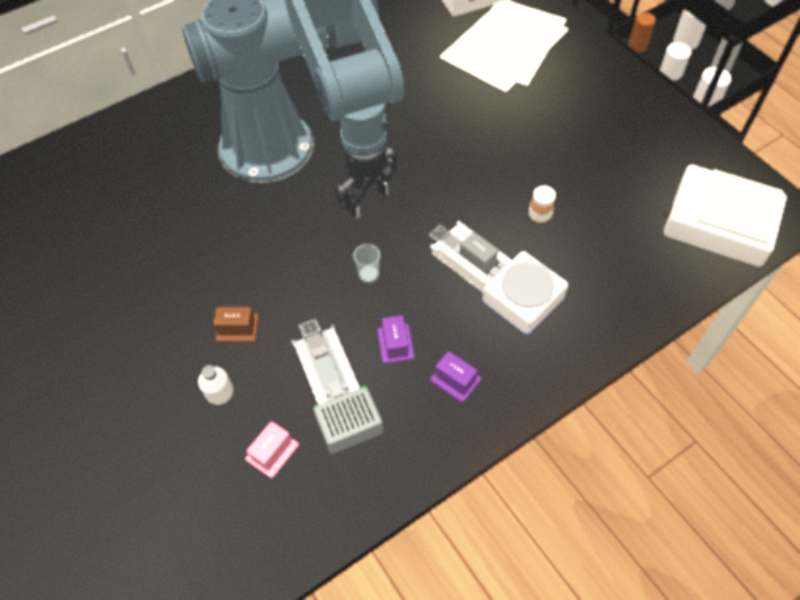

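```bash
python3 look.py d3 st -60
python3 - <<'E'
import cv2,numpy as np
I={k:cv2.imread(f"pics/{k}.png",0)[145:200,515:570].astype(float) for k in("b1","b4","d3")}
print([round(np.corrcoef(I["d3"].ravel(),I[r].ravel())[0,1],4) for r in("b1","b4")])
from bench import ticket
print(ticket.hand_in())
E
```

```text
top 159 181
scene 251 113
[np.float64(0.9979), np.float64(0.9197)]
the job is handed in; nothing more can be done
None
```

I pressed the charger catch and the pack popped out about 10–13 mm. I drew it off the rails, carried it to the stirrer and slid it in until the catch clicked up behind it. Then I let go, moved clear and handed the job in at about 26 s.

**Last checks:**
- **Catch position:** after release, the camera view of the stirrer's press pad matches the "up" view (correlation 0.998, against 0.92 for the pressed view).
- **Hold test:** before release, a gentle 1 mm pull back moved the pack only 0.2 mm, and the force rose to +3.8 N.
- **Forces:** the highest wrist readings while sliding the pack in were about 11 N along the rails and 14 N vertical. I only read them between moves, and the rail contact force itself was not measured.
- **Bystanders:** in the final picture the beaker, jar, bottle and decoy packs look to be where they started.

**What disagreed:**
- **Camera calibration:** the two cameras differed by 2–4 mm on the stirrer's sideways position. I used a blend of the two, and sideways force stayed under 2 N.
- **Seating depth:** the click came about 7 mm deeper than I had estimated from the pictures, so I found the depth by feel.

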